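Switch on the television and start the player with the right remote buttons

ROBOT

A 6-joint arm with a two-finger parallel gripper is mounted at the origin on the work surface. World frame = base frame: x ahead of the robot, y to its left, z up, the work surface at z = 0. Lengths are in m, angles in degrees, forces in N, time in s.
With the tool pointing down it reaches from about 0.375 to 0.9 m from the base axis. Payload 3.1 kg.
Tool frame: the origin (TCP) lies on the centre line of the jaws, within the pads' length; the fingertips stand 19 mm ahead of it and the grasp point (between the pads) is the TCP (tips_ahead is the distance from the TCP to the fingertips, in m); z points along the fingers, y is the line along which they close (so a half turn about z gives the same grasp; the last joint's range is limited). The gripper opens to 87 mm and grips with 3 to 60 N. Pads are 19 mm wide; open, the fingers measure 117 mm over their backs; the gripper's body (75 mm by 190 mm) begins 51 mm behind the grasp point.
Start: joints at [-85.399, 30.224, 82.088, -0, 67.689, -10.227], TCP at [0.16, -0.604, 0.242] pointing down, gripper open.
Joint ranges: [-176.69, 176.69], [-43.24, 126.21], [12.49, 139.97], [-82, 262], [0, 151.66], [-163.58, 163.58]. Speed limits (degrees/s): [159.86, 159.86, 180, 180, 180, 180].

INTERFACE

Orientations are given as a 3x3 rotation matrix whose columns are the frame's x, y, z axes.
In Python, from rig import read_state, capture, hand_in, trace, landmark_of, tips_ahead gives the robot as it stands.
- The arm moves only by the shell command python3 -m jog 'ROWS'. ROWS is JSON, a list of rows, each an object of numbers: "tx", "ty", "tz": the shift along the tool's x, y, z in cm; "roll": the turn about the tool's z in rad; "jaw": the opening, from 0 (shut) to 1 (fully open). A call has 1 to 8 rows; each row shifts and turns the commanded pose from where the row before left it, along the tool's axes as they then stand; what a row does not reach is not made up. A row lasts 1/10 s, in which the tool goes at most 50 mm and 8.59 degrees, less where a joint would pass 70% of its speed; a pose out of reach is approached as far as the arm can. A call with a gripper value outside its range is refused whole. The fingers move at their own pace and stop on an object; the grip force is fixed at half the most. Time passes only in rows, so rows that do not move let the fingers close. It gives the time, the measured TCP pose, the force, the opening and the grip force at its end, in the units of the state.
- read_state(): the state, without advancing time (a new reading comes with each control period).
- capture(name): name is "scene" or "top" or "wrist"; returns a dict with "img" (480x640x3 uint8, red, green, blue), "vertical_fov" (degrees; the focal length in pixels is half the picture's height over the tangent of half this angle, whatever the lens; pixels are square), "cx", "cy" (the principal point, pixels), "k1" (the pictures are not rectified: a ray, as slopes to the right and down, at radius r is drawn at 1 + k1 r^2 times it, then the intrinsics apply), "cam_to_world" (4x4, takes a point from camera to world coordinates); the wrist camera has in their place "tool_from_camera" (4x4, takes a point from camera to tool coordinates, whose origin is the TCP and whose axes are the flange's). Camera axes: x right, y up, looking along -z (the intrinsics and any distortion apply to the point x, -y, -z); pixel columns grow to the right and rows downward; lengths in m; the calibration is good to about 2 mm. A picture is of the moment at which its call begins: read the wrist's pose just before it. There is no depth.
- hand_in(): hands the job in; it is judged then, once.
Trained networks look in the newest picture that a camera, given by its name, has taken for a name from the list of things; names that differ only in an ending like _2 or _b are one class to them, and where a whole thing is asked for, a point or a joint stands for the part that bears it (a point fixed in the world has none). Each returns a list of dicts, best first, with "p" (0 to 1); they miss things now and then, are a little off and sometimes report something else, mostly with a low value. They report only what shows in the picture. A call takes as long as a camera call. They do not tell look-alikes from the thing itself.
- trace(camera, thing): "pixels" (480x640 bool, what is visible of it) and "bbox" ([left, top, width, height] in pixels, round what is visible of it).
- landmark_of(camera, thing): "point" ([row, column] in pixels: a listed point, or the origin of a listed thing).
The state is a dict: "time_s": time; "joint_positions": joint angles; "qvel": joint speeds; "tau": joint torques, N m; "position": TCP position; "tcp_rot": TCP orientation; "force": force on the tool from outside, world axes, zero at the start; "moment": the same for the moment, N m; "opening": opening from 0.0 (shut) to 1.0 (fully open); "grasp_force": force on a finger pad.
Only numpy, scipy, OpenCV 4.12 (cv2) and the standard library are available. Lean on these libraries where they do the work, as an engineer would, in place of code of your own. Each camera call takes 0.05 s, during which the arm holds its last target. There are 200 camera calls.

TASK

Two remote controls lie face up on the lounge table. With the fingertips, press the round button on the long remote all the way down for a moment to switch the television on and let it come back up, then do the same with the middle bar of the short remote to start the player, and withdraw. Press lightly, press no other button, leave both remotes lying where they are without picking them up, and do not disturb the other things on the table.

Things in the scene. Friction and masses are not known exactly. Their poses are not given: they have to be found in the camera images.
- long_remote: Loose black remote, the longer of the two: 210 (x) x 66 (y) x 24 mm, 0.24 kg, face up. Origin: centre of its underside; -x end is the head, z up. On its face, in one row along x: a round button (x = -78 mm) and three cross bars (x = -36, 4, 44 mm), all the same grey, tops 31 mm above the table, 7 mm proud of the face.
- short_remote: Loose black remote, the shorter of the two: 140 (x) x 60 (y) x 24 mm, 0.17 kg, face up. Origin: centre of its underside, z up. On its face three grey cross bars in a row along x (x = -42, 0, 42 mm), no round button; tops 31 mm above the table, 7 mm proud of the face.
- power_button_top (a point): Centre of the top of the round button (26 mm across) near the head end of the long remote; z up, x along the remote. It goes down with the button.
- play_button_top (a point): Centre of the top of the middle one of the three bars on the short remote; the bar measures 18 mm along the remote (x) and 36 mm across it (y); z up. It goes down with the button.
- power_button (a joint): How far the round button of the long remote is pressed (m): 0 up, 0.005 fully down (still 2 mm proud of the face). A spring: about 1 N to start, 3 N fully down; it comes up again when released.
- play_button (a joint): How far the middle bar of the short remote is pressed (m): 0 up, 0.005 fully down (still 2 mm proud of the face). A spring: about 1 N to start, 3 N fully down; it comes up again when released.
- long_bar_a (a joint): How far the bar next to the round button on the long remote (18 x 36 mm) is pressed (m): 0 up, 0.005 fully down. To be left alone.
- long_bar_b (a joint): How far the middle bar of the long remote (18 x 36 mm) is pressed (m): 0 up, 0.005 fully down. To be left alone.
- long_bar_c (a joint): How far the bar farthest from the round button on the long remote (18 x 36 mm) is pressed (m): 0 up, 0.005 fully down. To be left alone.
- short_bar_a (a joint): How far the outer bar at the -x end of the short remote (18 x 36 mm) is pressed (m): 0 up, 0.005 fully down. To be left alone.
- short_bar_b (a joint): How far the outer bar at the +x end of the short remote (18 x 36 mm) is pressed (m): 0 up, 0.005 fully down. To be left alone.
- lighter: Bystander, loose: pocket lighter lying flat, 80 x 24 x 12 mm. Origin: centre of its underside.
- card_pack: Bystander, loose: pack of cards lying flat, 90 x 62 x 18 mm. Origin: centre of its underside.
- glasses_case: Bystander, loose: brown spectacles case, 160 x 62 x 38 mm. Origin: centre of its underside.
- torch: Bystander, loose: pocket torch standing on end, 34 mm across, 105 mm tall. Origin: centre of its underside.
- tumbler: Bystander, loose: black insulated tumbler, 84 mm across, 179 mm tall. Origin: centre of its underside.
- battery_box: Bystander, loose: small cardboard battery box, 55 x 30 x 16 mm. Origin: centre of its underside.
- mug: Bystander, loose: white mug, 82 mm across, 90 mm tall, handle to its +y. Origin: centre of its underside.
There are look-alikes about, which are no part of the job. What is shaped like the long_remote but blue or red is not meant. What is shaped like the short_remote but yellow is not meant.

How it is judged:
By the outcome, as a careful person would: the job done as asked, in the order asked, and still so for the second after the job is handed in, with the robot touching nothing.
It also fails if it takes over 40 s, if anything falls off the work surface, if the arm or the gripper's body presses on something with over 40 N, if the wrist force passes 120 N, or if a joint passes its speed limit or range.

## Working session

There is one attempt and no reset: what is moved stays moved. The work goes in short steps, Python scripts to look and compute and a shell command to move; the robot and the scene stay as the last step left them, time stands still between calls to the robot, and variables do not carry over. Pictures are saved under pics/ and viewed, at most 10 in all, crops included, and the job is handed in when it is done.

```bash
mkdir -p pics
cat > h.py <<'E'
import numpy as np, cv2
from rig import *
def K(c):
    f=240/np.tan(np.radians(c["vertical_fov"])/2)
    return f
def M(c,st=None):
    if "cam_to_world" in c: return np.array(c["cam_to_world"])
    T=np.eye(4);T[:3,:3]=np.array(st["tcp_rot"]);T[:3,3]=st["position"]
    return T@np.array(c["tool_from_camera"])
def to_world(c,row,col,z,st=None):
    f=K(c);d=np.array([(col-c["cx"])/f,(row-c["cy"])/f]);s=d.copy()
    for _ in range(50): s=d/(1+c["k1"]*(s@s))
    m=M(c,st);r=m[:3,:3]@np.array([s[0],-s[1],-1]);o=m[:3,3]
    return o+r*(z-o[2])/r[2]
def to_pix(c,p,st=None):
    m=M(c,st);q=m[:3,:3].T@(np.array(p)-m[:3,3]);s=np.array([q[0],-q[1]])/-q[2]
    s=s*(1+c["k1"]*(s@s))*K(c);return s[1]+c["cy"],s[0]+c["cx"]
E
python3 - <<'E'
from h import *
st=read_state();print(st["position"],st["tcp_rot"],tips_ahead,st["time_s"])
for n in ["top","scene"]:
    c=capture(n);cv2.imwrite(f"pics/{n}.png",c["img"][:,:,::-1])
    print(n,M(c)[:3,3])
    for t in ["long_remote","short_remote","power_button_top","play_button_top"]:
        z=.031 if "top" in t else 0
        for r in landmark_of(n,t): print(t,round(r["p"],2),np.round(r["point"],1),to_world(c,*r["point"],z).round(3))
E
```

```text
[ 0.15991838 -0.60348971  0.24058459] [[ 9.66699370e-01  2.55914641e-01 -1.58424817e-04]
 [ 2.55914389e-01 -9.66697097e-01  2.13249799e-03]
 [ 3.92588647e-04 -2.10202766e-03 -9.99997714e-01]] 0.019 0.0
top [ 0.35847183 -0.05134687  1.48779358]
long_remote 0.65 [353.3 396.9] [ 0.236 -0.248  0.   ]
long_remote 0.64 [230.3 226. ] [0.548 0.165 0.   ]
long_remote 0.56 [336.1 180.4] [0.29 0.28 0.  ]
short_remote 0.96 [322.4 515.5] [ 0.3   -0.547  0.   ]
short_remote 0.64 [243.3 379.5] [ 0.506 -0.214  0.   ]
short_remote 0.46 [257.3 231.2] [0.481 0.152 0.   ]
power_button_top 0.65 [243.  379.1] [ 0.504 -0.21   0.031]
power_button_top 0.56 [257.9 231.8] [0.477 0.147 0.031]
play_button_top 0.58 [326.1 521.5] [ 0.292 -0.552  0.031]
play_button_top 0.56 [147.5 377.7] [ 0.741 -0.216  0.031]
scene [ 1.05702141 -0.73840178  1.0380886 ]
long_remote 0.91 [214.1 372.1] [0.55  0.162 0.   ]
long_remote 0.83 [154.6 318.5] [0.276 0.269 0.   ]
long_remote 0.68 [247.4 185.4] [ 0.244 -0.246  0.   ]
short_remote 0.91 [336.8 100.3] [ 0.295 -0.553  0.   ]
power_button_top 0.63 [164.2 323.6] [0.338 0.214 0.031]
power_button_top 0.45 [218.4 193.9] [ 0.209 -0.178  0.031]
power_button_top 0.44 [197.7 347.6] [0.477 0.144 0.031]
play_button_top 0.71 [152.8 397.1] [0.476 0.398 0.031]
play_button_top 0.67 [280.4 268.6] [ 0.5   -0.205  0.031]
play_button_top 0.53 [330.6  98.9] [ 0.302 -0.55   0.031]
```

View pics/top.png

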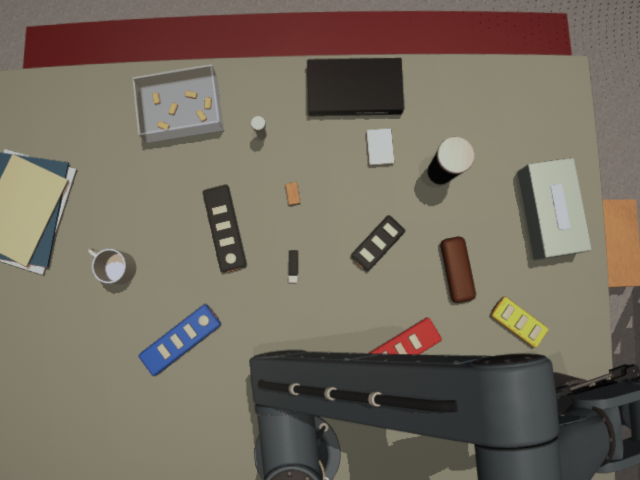

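View pics/scene.png

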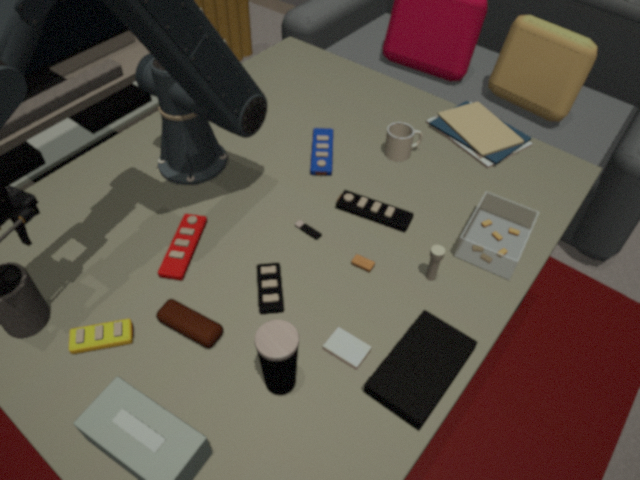

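The top picture shows these candidates (row, column):
- **Long remote:** black (228,225), blue (340,180) and red (350,405, partly hidden).
- **Short remote:** black (243,379) and yellow (322,519).

The black glasses-case-like box at (87,355) and the small key-like item at (265,293) are neither. I choose the two black remotes. The round button is at (258,231), and the middle bar is at (243,379). I'll check both in a crop and measure them in both views.

```bash
cat > m.py <<'E'
from h import *
# approx button coordinates (top row,col) in order
def blobs(img,box):
    r0,r1,c0,c1=box;g=img[r0:r1,c0:c1].astype(int)
    dark=cv2.cvtColor(img,cv2.COLOR_RGB2GRAY)
    body=(dark<70).astype(np.uint8)[r0:r1,c0:c1]
    n,l,s,_=cv2.connectedComponentsWithStats(body);k=1+s[1:,4].argmax()
    cn=max(cv2.findContours((l==k).astype(np.uint8),0,2)[0],key=cv2.contourArea)
    hull=np.zeros_like(body);cv2.fillPoly(hull,[cv2.convexHull(cn)],1);hull=cv2.erode(hull,np.ones((3,3),np.uint8))
    b=((dark[r0:r1,c0:c1]>110)&(hull>0)).astype(np.uint8)
    n,l,s,ce=cv2.connectedComponentsWithStats(b)
    return [(ce[i][1]+r0,ce[i][0]+c0,s[i,4]) for i in range(1,n) if s[i,4]>15]
E
python3 - <<'E'
from m import *
T=capture("top");S=capture("scene")
for nm,c,box in [("T long",T,(178,280,195,255)),("S long",S,(183,237,328,420)),("T short",T,(208,278,345,412)),("S short",S,(255,320,248,292))]:
    print(nm)
    for r,cc,a in blobs(c["img"],box): print(round(r,1),round(cc,1),a,to_world(c,r,cc,.031).round(4))
a=cv2.resize(T["img"][175:285,190:420],None,fx=3.4,fy=3.4,interpolation=2);cv2.imwrite("pics/crop.png",a[:,:,::-1])
E
```

```text
T long
209.5 219.1 102 [0.5957 0.1765 0.031 ]
225.3 223.0 102 [0.5565 0.1674 0.031 ]
241.1 226.5 102 [0.5176 0.1591 0.031 ]
257.9 230.3 87 [0.4765 0.1503 0.031 ]
S long
196.6 348.3 39 [0.4756 0.1492 0.031 ]
201.3 362.2 53 [0.5163 0.1584 0.031 ]
206.2 375.6 51 [0.5556 0.1663 0.031 ]
210.9 389.5 52 [0.5948 0.1751 0.031 ]
T short
229.7 390.3 105 [ 0.5356 -0.2385  0.031 ]
242.0 378.2 110 [ 0.5062 -0.2082  0.031 ]
254.6 366.5 113 [ 0.4765 -0.1787  0.031 ]
S short
269.1 267.8 78 [ 0.4756 -0.1803  0.031 ]
282.9 269.0 85 [ 0.506  -0.2097  0.031 ]
297.2 270.1 88 [ 0.5357 -0.2389  0.031 ]
```

View pics/crop.png

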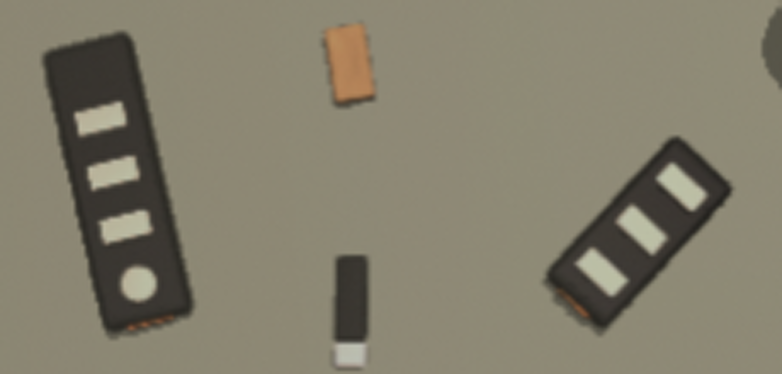

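The crop shows the round button at the near end of the black long remote and three bars on the black short one. The two views agree to about 1.5 mm and the spacing is 40–42 mm, as specified. Targets are power (0.476, 0.150) and play (0.506, −0.209). Tool x is already nearly along the long remote. I'll go with the jaws shut.

```bash
python3 -m jog '[{"tx":4.3,"ty":-2.1,"jaw":0},{"tx":4.3,"ty":-2.1,"jaw":0},{"tx":4.3,"ty":-2.1,"jaw":0},{"tx":4.3,"ty":-2.1,"jaw":0},{"tx":4.3,"ty":-2.1,"jaw":0},{"tx":4.3,"ty":-2.1,"jaw":0},{"tx":4.3,"ty":-2.1,"jaw":0},{"tx":4.3,"ty":-2.1,"jaw":0}]'
cat > d.py <<'E'
import sys
from h import *
st=read_state();R=np.array(st["tcp_rot"]);t=np.array([float(v) for v in sys.argv[1:4]])
print(st["time_s"],np.round(st["position"],4),"d cm",(100*R.T@(t-st["position"])).round(2),"x ang",np.degrees(np.arctan2(R[1,0],R[0,0])).round(1),"tilt",R[:2,2].round(4),"F",np.round(st["force"],2),"open",st["opening"])
E
python3 d.py .476 .150 .11
```

```text
0.6 [ 0.16   -0.6042  0.2416] d cm [ 49.85 -64.82  13.15] x ang 14.8 tilt [ 0.     -0.0001] F [-0.25 -0.1   0.44] open 0.9977664755022334$[0]: bad value
```

```bash
python3 -m jog '[{"tx":4.3,"ty":-2.1,"tz":0,"roll":0,"jaw":0}]'; python3 d.py .476 .150 .11
```

```text
time_s: 0.7
position: [0.1931, -0.5772, 0.2418]
tcp_rot: [[0.968, 0.25, -0.001], [0.25, -0.968, -0.006], [-0.003, 0.005, -1.0]]
force: [0.9, 0.2, -0.0]
opening: 0.962
grasp_force: 0.0
0.7 [ 0.1931 -0.5772  0.2418] d cm [ 45.61 -63.4   12.73] x ang 14.5 tilt [-0.0012 -0.0056] F [ 0.89  0.17 -0.02] open 0.9617665051418254
```

All keys are required.

```bash
python3 -m jog '[{"tx":4.3,"ty":-2.1,"tz":0,"roll":0,"jaw":0},{"tx":4.3,"ty":-2.1,"tz":0,"roll":0,"jaw":0},{"tx":4.3,"ty":-2.1,"tz":0,"roll":0,"jaw":0},{"tx":4.3,"ty":-2.1,"tz":0,"roll":0,"jaw":0},{"tx":4.3,"ty":-2.1,"tz":0,"roll":0,"jaw":0},{"tx":4.3,"ty":-2.1,"tz":0,"roll":0,"jaw":0},{"tx":4.3,"ty":-2.1,"tz":0,"roll":0,"jaw":0},{"tx":0,"ty":0,"tz":0,"roll":0,"jaw":0}]'; python3 d.py .476 .150 .11
```

```text
time_s: 1.5
position: [0.4533, -0.3493, 0.2418]
tcp_rot: [[0.965, 0.263, 0.002], [0.263, -0.965, 0.001], [0.002, -0.001, -1.0]]
force: [-0.4, -0.2, -1.5]
opening: 0.263
grasp_force: 0.0
1.5 [ 0.4533 -0.3493  0.2418] d cm [ 15.27 -47.58  13.25] x ang 15.2 tilt [0.0019 0.0014] F [-0.38 -0.16 -1.54] open 0.26325592434341105
```

```bash
python3 -m jog '[{"tx":1.4,"ty":-4.4,"tz":0,"roll":0,"jaw":0},{"tx":1.4,"ty":-4.4,"tz":0,"roll":0,"jaw":0},{"tx":1.4,"ty":-4.4,"tz":0,"roll":0,"jaw":0},{"tx":1.4,"ty":-4.4,"tz":0,"roll":0,"jaw":0},{"tx":1.4,"ty":-4.4,"tz":0,"roll":0,"jaw":0},{"tx":1.4,"ty":-4.4,"tz":0,"roll":0,"jaw":0},{"tx":1.4,"ty":-4.4,"tz":0,"roll":0,"jaw":0},{"tx":0,"ty":0,"tz":0,"roll":0,"jaw":0}]' | head -2; python3 d.py .476 .150 .11
```

```text
time_s: 2.3
position: [0.4641, -0.0265, 0.2416]
2.3 [ 0.4641 -0.0265  0.2416] d cm [  5.78 -16.7   13.2 ] x ang 15.2 tilt [-0.0014  0.0019] F [-0.39 -0.48 -0.9 ] open 0.005380114768839301
```

```bash
python3 -m jog '[{"tx":1.4,"ty":-4.2,"tz":0,"roll":0,"jaw":0},{"tx":1.4,"ty":-4.2,"tz":0,"roll":0,"jaw":0},{"tx":1.4,"ty":-4.2,"tz":0,"roll":0,"jaw":0},{"tx":1.4,"ty":-4.2,"tz":0,"roll":0,"jaw":0},{"tx":0,"ty":0,"tz":4.4,"roll":0,"jaw":0},{"tx":0,"ty":0,"tz":4.4,"roll":0,"jaw":0},{"tx":0,"ty":0,"tz":4.4,"roll":0,"jaw":0},{"tx":0,"ty":0,"tz":0,"roll":0,"jaw":0}]' | head -2; python3 d.py .476 .150 .06
python3 - <<'E'
from m import *
st=read_state();c=capture("wrist")
im=c["img"][:,:,::-1].copy()
for p in [(.476,.150,.031)]:
    r,q=to_pix(c,p,st);print(r,q);cv2.drawMarker(im,(int(q),int(r)),(0,0,255),0,12,1)
t=np.array(st["position"])+np.array(st["tcp_rot"])[:,2]*.019
r,q=to_pix(c,t,st);print("tip",r,q);cv2.drawMarker(im,(int(q),int(r)),(0,255,0),0,12,1)
cv2.imwrite("pics/w1.png",im)
E
```

```text
time_s: 3.1
position: [0.4728, 0.1444, 0.1044]
3.1 [0.4728 0.1444 0.1044] d cm [ 0.51 -0.45  4.43] x ang 14.8 tilt [-0.0134 -0.0014] F [-0.48 -0.97 -0.18] open 0.0038426204504318096
252.429607659757 311.10240532363844
tip 306.1260867134137 319.6314759449384
```

View pics/w1.png

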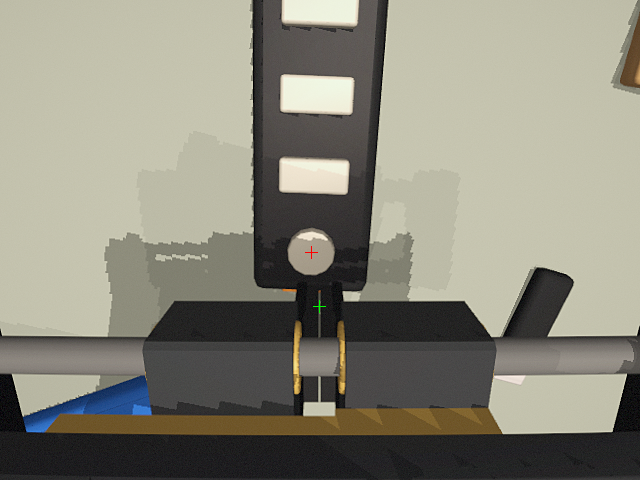

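The red mark (252,311) sits on the round button's centre, so the target is confirmed; I'll correct the offset and come close.

```bash
python3 -m jog '[{"tx":0.4,"ty":-0.4,"tz":0,"roll":0,"jaw":0},{"tx":0,"ty":0,"tz":2.2,"roll":0,"jaw":0},{"tx":0,"ty":0,"tz":2.2,"roll":0,"jaw":0},{"tx":0,"ty":0,"tz":0,"roll":0,"jaw":0},{"tx":0,"ty":0,"tz":0,"roll":0,"jaw":0}]' | head -2; python3 d.py .476 .150 .050
```

```text
time_s: 3.65
position: [0.4812, 0.1508, 0.0678]
3.65 [0.4812 0.1508 0.0678] d cm [-0.53 -0.06  1.78] x ang 14.8 tilt [0.0043 0.0004] F [-0.18  0.08  0.97] open 0.005762089190536971
```

```bash
python3 -m jog '[{"tx":-0.5,"ty":0,"tz":0.7,"roll":0,"jaw":0},{"tx":0,"ty":0,"tz":0.3,"roll":0,"jaw":0},{"tx":0,"ty":0,"tz":0,"roll":0,"jaw":0},{"tx":0,"ty":0,"tz":0,"roll":0,"jaw":0}]' | head -2; python3 d.py .476 .150 .050;python3 -m jog '[{"tx":0,"ty":0,"tz":0,"roll":0,"jaw":0}]' | head -2;python3 d.py .476 .150 .050
```

```text
time_s: 4.05
position: [0.4748, 0.1495, 0.0558]
4.05 [0.4748 0.1495 0.0558] d cm [ 0.13 -0.02  0.58] x ang 14.8 tilt [0.0005 0.0001] F [0.21 0.64 0.13] open 0.004396791569715535
time_s: 4.15
position: [0.4748, 0.1495, 0.0557]
4.15 [0.4748 0.1495 0.0557] d cm [ 0.13 -0.02  0.57] x ang 14.8 tilt [0.0005 0.0001] F [ 0.41 -0.07  0.56] open 0.006596224997284354
```

```bash
python3 -m jog '[{"tx":0.1,"ty":0,"tz":0.3,"roll":0,"jaw":0},{"tx":0,"ty":0,"tz":0.3,"roll":0,"jaw":0},{"tx":0,"ty":0,"tz":0.2,"roll":0,"jaw":0},{"tx":0,"ty":0,"tz":0,"roll":0,"jaw":0},{"tx":0,"ty":0,"tz":0,"roll":0,"jaw":0}]' | head -4; python3 d.py .476 .150 .045;python3 -m jog '[{"tx":0,"ty":0,"tz":0.2,"roll":0,"jaw":0},{"tx":0,"ty":0,"tz":0,"roll":0,"jaw":0},{"tx":0,"ty":0,"tz":0,"roll":0,"jaw":0}]' | head -2;python3 d.py .476 .150 .045
```

```text
time_s: 4.65
position: [0.476, 0.1498, 0.0476]
tcp_rot: [[0.967, 0.256, 0.001], [0.256, -0.967, 0.0], [0.001, 0.0, -1.0]]
force: [0.2, 0.2, 2.8]
4.65 [0.476  0.1498 0.0476] d cm [ 0.   -0.02  0.26] x ang 14.8 tilt [0.0009 0.0001] F [0.15 0.16 2.8 ] open 0.007159936080220171
time_s: 4.95
position: [0.476, 0.1498, 0.0457]
4.95 [0.476  0.1498 0.0457] d cm [ 0.   -0.02  0.07] x ang 14.8 tilt [0.0011 0.0001] F [1.51 0.36 3.09] open 0.002138827876516338
```

```bash
for i in 1; do python3 -m jog '[{"tx":0,"ty":0,"tz":0.1,"roll":0,"jaw":0},{"tx":0,"ty":0,"tz":0,"roll":0,"jaw":0},{"tx":0,"ty":0,"tz":0,"roll":0,"jaw":0}]' >/dev/null;done;python3 d.py .476 .150 .045; python3 -m jog '[{"tx":0,"ty":0,"tz":0.05,"roll":0,"jaw":0},{"tx":0,"ty":0,"tz":0,"roll":0,"jaw":0},{"tx":0,"ty":0,"tz":0,"roll":0,"jaw":0}]' >/dev/null;python3 d.py .476 .150 .045
```

```text
5.25 [0.476  0.1498 0.0453] d cm [ 0.   -0.02  0.03] x ang 14.8 tilt [0.0014 0.0001] F [ 0.83 -0.08  8.71] open 0.004210238092462862
5.55 [0.476  0.1498 0.0452] d cm [ 0.   -0.02  0.02] x ang 14.8 tilt [0.0016 0.0001] F [-0.17  0.18 11.86] open 0.008407504758011263
```

The button has bottomed out: z stalls and the force climbs above the spring's 3 N. I'll lift and go to the short remote.

```bash
python3 -m jog '[{"tx":0,"ty":0,"tz":-0.5,"roll":0,"jaw":0},{"tx":0,"ty":0,"tz":-1.5,"roll":0,"jaw":0},{"tx":0,"ty":0,"tz":-4,"roll":0,"jaw":0},{"tx":0,"ty":0,"tz":-4,"roll":0,"jaw":0},{"tx":0,"ty":0,"tz":0,"roll":0,"jaw":0},{"tx":0,"ty":0,"tz":0,"roll":0,"jaw":0}]' >/dev/null
python3 -m jog '[{"tx":-0.8,"ty":4.4,"tz":0,"roll":0,"jaw":0},{"tx":-0.8,"ty":4.4,"tz":0,"roll":0,"jaw":0},{"tx":-0.8,"ty":4.4,"tz":0,"roll":0,"jaw":0},{"tx":-0.8,"ty":4.4,"tz":0,"roll":0,"jaw":0},{"tx":-0.8,"ty":4.4,"tz":0,"roll":0,"jaw":0},{"tx":-0.8,"ty":4.4,"tz":0,"roll":0,"jaw":0},{"tx":-0.8,"ty":4.4,"tz":0,"roll":0,"jaw":0},{"tx":-0.8,"ty":4.4,"tz":0,"roll":0,"jaw":0}]' >/dev/null
python3 -m jog '[{"tx":0,"ty":0,"tz":0,"roll":0,"jaw":0},{"tx":0,"ty":0,"tz":0,"roll":0,"jaw":0},{"tx":0,"ty":0,"tz":0,"roll":0,"jaw":0},{"tx":0,"ty":0,"tz":0,"roll":0,"jaw":0}]' >/dev/null
python3 d.py .506 -.209 .06
python3 - <<'E'
from m import *
st=read_state();c=capture("wrist")
im=c["img"][:,:,::-1].copy()
r,q=to_pix(c,(.506,-.209,.031),st);cv2.drawMarker(im,(int(q),int(r)),(0,0,255),0,12,1)
cv2.imwrite("pics/w2.png",im)
T=capture("top")
for b in [(178,280,195,255)]:
    for r,cc,a in blobs(T["img"],b): print(round(r,1),round(cc,1),a,to_world(T,r,cc,.031).round(4))
E
```

```text
7.35 [ 0.5028 -0.2049  0.1432] d cm [0.22 0.5  8.32] x ang 14.9 tilt [-0.0025  0.0019] F [-0.39  0.2   0.41] open 0.0046890635062333515
209.5 219.1 102 [0.5957 0.1765 0.031 ]
225.3 222.9 103 [0.5564 0.1676 0.031 ]
241.1 226.5 104 [0.5176 0.1591 0.031 ]
256.1 228.1 31 [0.4812 0.1556 0.031 ]
```

View pics/w2.png

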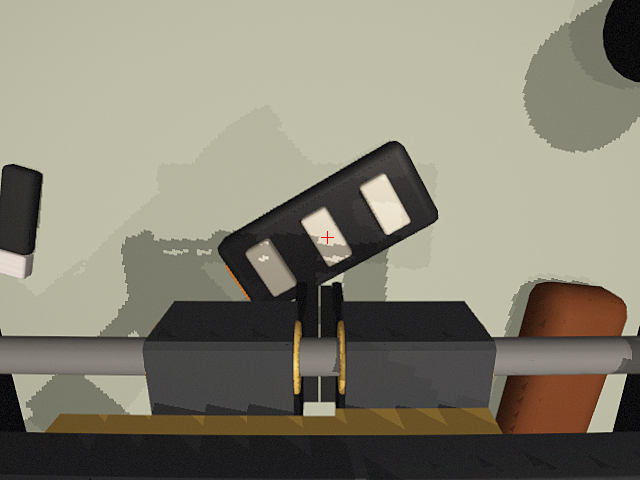

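The mark (237,327) is at the middle bar's centre, and the long remote hasn't moved. Nothing tall is near, and the glasses case at (360,570) is lower than the gripper body. I'll descend.

```bash
python3 -m jog '[{"tx":0.2,"ty":0.5,"tz":2,"roll":0,"jaw":0},{"tx":0,"ty":0,"tz":3,"roll":0,"jaw":0},{"tx":0,"ty":0,"tz":2,"roll":0,"jaw":0},{"tx":0,"ty":0,"tz":1,"roll":0,"jaw":0},{"tx":0,"ty":0,"tz":0,"roll":0,"jaw":0},{"tx":0,"ty":0,"tz":0,"roll":0,"jaw":0},{"tx":0,"ty":0,"tz":0,"roll":0,"jaw":0}]' >/dev/null;python3 d.py .506 -.209 .050
```

```text
8.15 [ 0.5078 -0.2115  0.0651] d cm [-0.11 -0.29  1.51] x ang 14.8 tilt [ 0.0019 -0.0013] F [ 0.24 -0.02 -0.02] open 0.006759924588735524
```

```bash
python3 -m jog '[{"tx":-0.1,"ty":-0.3,"tz":0.5,"roll":0,"jaw":0},{"tx":0,"ty":0,"tz":0.4,"roll":0,"jaw":0},{"tx":0,"ty":0,"tz":0,"roll":0,"jaw":0},{"tx":0,"ty":0,"tz":0,"roll":0,"jaw":0},{"tx":0,"ty":0,"tz":0,"roll":0,"jaw":0}]' >/dev/null;python3 d.py .506 -.209 .045
```

```text
8.65 [ 0.5053 -0.2087  0.0551] d cm [0.06 0.04 1.01] x ang 14.8 tilt [ 0.0002 -0.0001] F [ 0.52  0.52 -0.22] open 0.008083090991810435
```

```bash
python3 -m jog '[{"tx":0,"ty":0,"tz":0.3,"roll":0,"jaw":0},{"tx":0,"ty":0,"tz":0.3,"roll":0,"jaw":0},{"tx":0,"ty":0,"tz":0.3,"roll":0,"jaw":0},{"tx":0,"ty":0,"tz":0,"roll":0,"jaw":0},{"tx":0,"ty":0,"tz":0,"roll":0,"jaw":0}]' >/dev/null; python3 d.py .506 -.209 .045;python3 -m jog '[{"tx":0,"ty":0,"tz":0.1,"roll":0,"jaw":0},{"tx":0,"ty":0,"tz":0,"roll":0,"jaw":0},{"tx":0,"ty":0,"tz":0,"roll":0,"jaw":0}]' >/dev/null;python3 d.py .506 -.209 .045
```

```text
9.15 [ 0.5055 -0.2088  0.0462] d cm [0.05 0.03 0.12] x ang 14.8 tilt [ 0.0004 -0.0003] F [ 0.37 -0.18  2.61] open 0.008012880865570018
9.45 [ 0.5055 -0.2088  0.0454] d cm [0.05 0.03 0.04] x ang 14.8 tilt [ 0.0006 -0.0005] F [ 0.25 -1.5   4.92] open 0.0030089012304966257
```

```bash
python3 -m jog '[{"tx":0,"ty":0,"tz":0.1,"roll":0,"jaw":0},{"tx":0,"ty":0,"tz":0,"roll":0,"jaw":0},{"tx":0,"ty":0,"tz":0,"roll":0,"jaw":0}]' >/dev/null; python3 d.py .506 -.209 .045
```

```text
9.75 [ 0.5055 -0.2088  0.0452] d cm [0.05 0.03 0.02] x ang 14.8 tilt [ 0.0008 -0.0007] F [-1.1   0.17 11.26] open 0.005200387100055846
```

It has bottomed the same way as the first button, so I'll withdraw.

```bash
python3 -m jog '[{"tx":0,"ty":0,"tz":-0.5,"roll":0,"jaw":0},{"tx":0,"ty":0,"tz":-1.5,"roll":0,"jaw":0},{"tx":0,"ty":0,"tz":-4,"roll":0,"jaw":0},{"tx":0,"ty":0,"tz":-4.5,"roll":0,"jaw":0},{"tx":0,"ty":0,"tz":-4.5,"roll":0,"jaw":0},{"tx":0,"ty":0,"tz":-4.5,"roll":0,"jaw":0},{"tx":0,"ty":0,"tz":-2,"roll":0,"jaw":0},{"tx":0,"ty":0,"tz":0,"roll":0,"jaw":0}]' >/dev/null
python3 -m jog '[{"tx":-4,"ty":2,"tz":0,"roll":0,"jaw":0},{"tx":-3,"ty":3,"tz":0,"roll":0,"jaw":0},{"tx":-2,"ty":4,"tz":0,"roll":0,"jaw":0},{"tx":-2,"ty":4,"tz":0,"roll":0,"jaw":0},{"tx":-2,"ty":4,"tz":0,"roll":0,"jaw":0},{"tx":0,"ty":0,"tz":0,"roll":0,"jaw":0},{"tx":0,"ty":0,"tz":0,"roll":0,"jaw":0},{"tx":0,"ty":0,"tz":0,"roll":0,"jaw":0}]' >/dev/null
python3 d.py .506 -.209 .045
python3 - <<'E'
from m import *
T=capture("top");S=capture("scene")
for nm,c,box in [("T long",T,(178,280,195,255)),("S long",S,(183,237,328,420)),("T short",T,(208,278,345,412)),("S short",S,(255,320,248,292))]:
    print(nm)
    for r,cc,a in blobs(c["img"],box): print(round(r,1),round(cc,1),a,to_world(c,r,cc,.031).round(4))
cv2.imwrite("pics/end.png",T["img"][:,:,::-1])
E
```

```text
11.35 [ 0.4226 -0.4043  0.2574] d cm [ 13.1  -16.65  21.3 ] x ang 14.9 tilt [-0.0022  0.0039] F [-0.28  0.03 -0.3 ] open 0.007125406564342775
T long
209.5 219.1 102 [0.5957 0.1765 0.031 ]
225.2 222.9 105 [0.5566 0.1676 0.031 ]
241.2 226.6 105 [0.5175 0.159  0.031 ]
258.0 230.2 89 [0.4764 0.1505 0.031 ]
S long
196.6 348.3 43 [0.4757 0.1491 0.031 ]
201.5 362.2 57 [0.5166 0.1578 0.031 ]
206.0 375.8 57 [0.5555 0.1669 0.031 ]
210.8 389.3 57 [0.5942 0.175  0.031 ]
T short
229.5 390.2 110 [ 0.5359 -0.2384  0.031 ]
241.9 378.2 112 [ 0.5065 -0.208   0.031 ]
254.5 366.5 114 [ 0.4767 -0.1786  0.031 ]
S short
269.2 268.1 88 [ 0.4764 -0.1803  0.031 ]
283.0 269.1 89 [ 0.5062 -0.2097  0.031 ]
297.3 270.1 90 [ 0.5358 -0.239   0.031 ]
```

View pics/end.png

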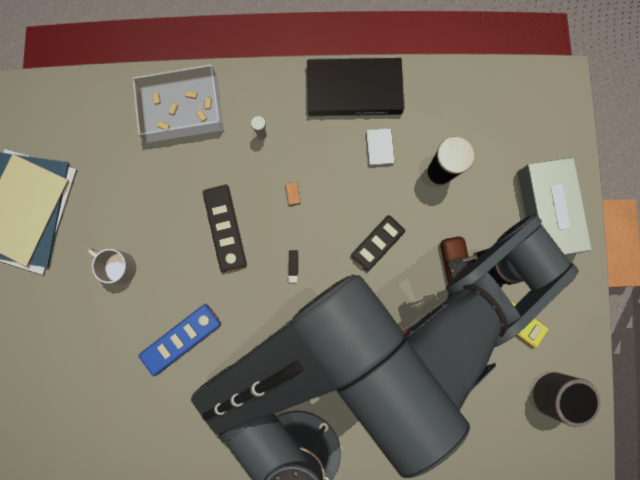

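Nothing has shifted: the remotes are at (228,225) and (243,379) as before, the buttons are up, and the arm is clear.

```bash
python3 -c "
from rig import *
print(hand_in())"
```

```text
the job is handed in; nothing more can be done
None
```

I pressed the long remote's round button and then the short remote's middle bar fully down, let each come back up, and withdrew; both remotes stayed where they were. Each press reached about 11–12 N at the bottom, and the job was handed in at about 11.5 s; the hand-in returned no verdict.

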